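Peel a job tray off the stuck stack and hold it at the arbor press

ROBOT

A 6-joint arm with a two-finger parallel gripper is mounted at the origin on the work surface. World frame = base frame: x ahead of the robot, y to its left, z up, the work surface at z = 0. Lengths are in m, angles in rad, forces in N, time in s.
With the tool pointing down it reaches from about 0.375 to 0.925 m from the base axis. Payload 5.7 kg.
Tool frame: the origin (TCP) lies midway between the tips of the shut fingers; the grasp point (between the pads) lies grip_depth behind it (grip_depth is the distance from the TCP to the grasp point, in m); z points along the fingers, y is the line along which they close (so a half turn about z gives the same grasp; the last joint's range is limited). The gripper opens to 85 mm and grips with 20 to 120 N. Pads are 22 mm wide; open, the fingers measure 114 mm over their backs; the gripper's body (76 mm by 85 mm) begins 54 mm behind the grasp point. The pads swing forward as they close: fully open they stand 13 mm farther back than shut.
Start: joints at [1.056, 0.359, 1.51, -0, 1.272, -0.115], TCP at [0.234, 0.553, 0.196] pointing down, gripper open.
Joint ranges: [-2.97, 2.97], [-1.01, 2.36], [0.21, 2.38], [-0.96, 4.11], [0.2, 2.71], [-2.98, 2.98]. Speed limits (rad/s): [2.39, 2.39, 3.14, 3.14, 3.14, 3.14].

INTERFACE

Orientations are given as a unit quaternion [x, y, z, w].
In Python, from cell import state, capture, camera_info, close_job, search_frame, silhouettes, grip_depth gives the robot as it stands.
- The arm moves only by the shell command python3 -m inch 'ROWS' [FORCE]. ROWS is JSON, a list that holds one entry, the list of rows, each a list of 7 numbers: the opening, from -1 (shut) to 1 (fully open), then the shift along the world's x, y, z each as a share of 120 mm, from -1 to 1, then the turn, a rotation vector about the world's x, y, z each as a share of 180 degrees, from -1 to 1. A call has exactly 5 rows; each row is the pose to reach, as a shift and turn from the pose commanded when the call began, turning the shorter way round; what a row does not reach only later rows make up. A row lasts 1/10 s, in which the tool goes at most 50 mm and 8.59 degrees, less where a joint would pass 70% of its speed; a pose out of reach is approached as far as the arm can. A call with a number of a shift or a turn outside -1 to 1 is refused whole. A call with a gripper value outside its range is refused whole. The fingers move at their own pace and stop on an object; FORCE is the grip in N (left out, the last holds). Time passes only in rows, so rows that repeat a pose let the fingers close, or fill a call up. It gives the time, the measured TCP pose, the force, the opening and the grip force at its end, in the units of the state.
- state(): the state, without advancing time (a new reading comes with each control period).
- capture(name): name is "scene" or "side" or "wrist"; returns the picture (384x512x3 uint8, red, green, blue); there is no depth.
- camera_info(name): a dict with "fx", "fy", "cx", "cy" (pixels), "extrinsics" (4x4, takes a point from world to camera coordinates); the wrist camera has in their place "T_tool_cam" (4x4, takes a point from camera to tool coordinates, whose origin is the TCP and whose axes are the flange's). Camera axes: x right, y up, looking along -z (the intrinsics and any distortion apply to the point x, -y, -z); pixel columns grow to the right and rows downward; lengths in m; the calibration is good to about 2 mm. A picture is of the moment at which its call begins: read the wrist's pose just before it. camera_info takes no time and is no camera call.
- close_job(): hands the job in; it is judged then, once.
Trained networks look in the newest picture that a camera, given by its name, has taken for a name from the list of things; names that differ only in an ending like _2 or _b are one class to them, and where a whole thing is asked for, a point or a joint stands for the part that bears it (a point fixed in the world has none). Each returns a list of dicts, best first, with "p" (0 to 1); they miss things now and then, are a little off and sometimes report something else, mostly with a low value. They report only what shows in the picture. A call takes as long as a camera call. They do not tell look-alikes from the thing itself.
- search_frame(query, camera): "point" ([x, y, z] in m, in the coordinates of the camera as it stood for that picture, good to about 4 mm: the middle of the surface that is visible of it).
- silhouettes(query, camera): "mask" (384x512 bool, what is visible of it).
The state is a dict: "time": time; "q": joint angles; "qvel": joint speeds; "effort": joint torques, N m; "ee_pos": TCP position; "orientation": TCP orientation; "wrist_force": force on the tool from outside, world axes, zero at the start; "moment": the same for the moment, N m; "grip_width": opening from 0.0 (shut) to 1.0 (fully open); "grip_force": force on a finger pad.
Only numpy, scipy, OpenCV 4.12 (cv2) and the standard library are available. Lean on these libraries where they do the work, as an engineer would, in place of code of your own. Each camera call takes 0.05 s, during which the arm holds its last target. There are 200 camera calls.

TASK

The nested aluminium job trays are gummed together with old oil: take hold of the top one at one of its corners and raise that corner first, so that it peels away with the opposite corner leaving last, and the tray below stays where it is. Carry it to the arbor press and hold it there in the air, level and lengthwise along the front edge of the bed, close to the edge and centred on it but not touching the press, with its rim just below the top of the bed, so that the bushings could be swept straight into it. Finish while still holding it there; do not knock the bushings on the bed, the rubber stop or the knee bracket.

Things in the scene. Friction and masses are not known exactly. Their poses are not given: they have to be found in the camera images.
- top_tray_centre (a point): top job tray of a stack of four nested alike, pressed aluminium, open upwards, about 130 g: 170 mm along its x, 124 mm along y, 36 mm high, its four corners cut off at 45 degrees. Upright rolled rim 9 mm wide, 12 mm high; inside, a 4 mm shoulder 10 mm below the rim's top, then sides sloping in to the 129 x 84 mm floor. Point: its centre, half-way up (rim top 18 mm above, underside 18 mm below)
- second_tray_centre (a point): second tray, alike, must stay; point at its centre, half-way up, 12 mm below the top tray's: the rims lie one on another, so only the top tray's own 12 mm rim stands above this one's. Gummed and wedged: pips in the long rims grip the tray above, which lets go at 5 to 8 N lifted by a corner, 9 to 14 N flat; an end is free 8 mm up. This one sits tighter in the two below, fixed on an 18 mm board, 200 x 150 mm
- bed_front (a point): middle of the front top edge of the arbor press's steel bed. Its x points from there back into the press, y along the front edge, z up. Bed 150 mm wide (y), 135 mm deep (x), top 94 mm above the bench; nothing of the press reaches in front of this edge. The ram's nose hangs 98 mm above the bed, 80 mm behind the edge. The press is fixed
- corner1 (a point): point on the top tray, mid-way along the cut corner at its +x, +y, in the middle of the rim's width and height: 65 mm in x, 42 mm in y from the tray's centre and 12 mm above it. The rim runs straight for 48 mm here, at 45 degrees to the sides. The corner across the tray is corner3. Turns with the tray
- corner2 (a point): point on the top tray, mid-way along the cut corner at its -x, +y, in the middle of the rim's width and height: 65 mm in x, 42 mm in y from the tray's centre and 12 mm above it. The rim runs straight for 48 mm here, at 45 degrees to the sides. The corner across the tray is corner4. Turns with the tray
- corner3 (a point): point on the top tray, mid-way along the cut corner at its -x, -y, in the middle of the rim's width and height: 65 mm in x, 42 mm in y from the tray's centre and 12 mm above it. The rim runs straight for 48 mm here, at 45 degrees to the sides. The corner across the tray is corner1. Turns with the tray
- corner4 (a point): point on the top tray, mid-way along the cut corner at its +x, -y, in the middle of the rim's width and height: 65 mm in x, 42 mm in y from the tray's centre and 12 mm above it. The rim runs straight for 48 mm here, at 45 degrees to the sides. The corner across the tray is corner2. Turns with the tray
- bushing1: nickel bushing, 28 mm across, 22 mm high, bore 18 mm, standing on the press bed; origin under its centre. Leave alone
- bushing2: nickel bushing, 28 mm across, 26 mm high, bore 18 mm, standing on the press bed; origin under its centre. Leave alone
- bracket: rusty steel knee bracket, 100 by 50 by 66 mm high; origin under its centre. Leave alone
- stop: cream hard rubber stop, 38 mm across, 24 mm high; origin under its centre. Leave alone
Not all that is in view belongs to the job. Leave any green look-alike of the part that bears top_tray_centre alone. Leave any turquoise look-alike of the part that bears second_tray_centre alone.

How it is judged:
On the way, in this order (a step that is already met when the one before it is completed fails the run):
1. gripped near one corner, that corner of the top tray is raised at least 20 mm while the opposite corner is still within 8 mm of its seat (((distance between the grasp point and corner1 below 0.055 m and z of corner1 in the frame of second_tray_centre above 0.044 m and z of corner3 in the frame of second_tray_centre below 0.032 m and contact force between the fingers and top_tray above 0.5 N) or (distance between the grasp point and corner2 below 0.055 m and z of corner2 in the frame of second_tray_centre above 0.044 m and z of corner4 in the frame of second_tray_centre below 0.032 m and contact force between the fingers and top_tray above 0.5 N) or (distance between the grasp point and corner3 below 0.055 m and z of corner3 in the frame of second_tray_centre above 0.044 m and z of corner1 in the frame of second_tray_centre below 0.032 m and contact force between the fingers and top_tray above 0.5 N) or (distance between the grasp point and corner4 below 0.055 m and z of corner4 in the frame of second_tray_centre above 0.044 m and z of corner2 in the frame of second_tray_centre below 0.032 m and contact force between the fingers and top_tray above 0.5 N))), for 0.1 s.
2. the whole top tray is at least 30 mm above its seat, the second tray still in place (z of each of corner1, corner2, corner3, corner4 in the frame of second_tray_centre above 0.054 m and distance of second_tray_centre from where it was at the start of the episode below 0.008 m), for 0.1 s.
At the end, for the whole second after the job is handed in: Held by the fingers, at rest: level within 8 deg, lengthwise along the bed's edge within 11 deg, centred within 35 mm, near rim 0 to 50 mm in front of the edge, rim top 2 to 40 mm below the bed's top, press not touched; moved: second tray under 8 mm, bushings 15, stop and bracket 20 (contact force between the fingers and top_tray above 0.5 N and angle between top_tray_centre's own z axis and vertical below 0.14 rad and angle between the x axis of top_tray_centre and the y axis of bed_front, either way round below 0.2 rad and x of top_tray_centre in the frame of bed_front between -0.112 and -0.062 m and y of top_tray_centre in the frame of bed_front between -0.035 and 0.035 m and z of top_tray_centre in the frame of bed_front between -0.058 and -0.02 m and linear speed of top_tray below 0.03 m/s and contact force between top_tray and press below 0.5 N and height (world z) of top_tray_centre above 0.03 m and distance of second_tray_centre from where it was at the start of the episode below 0.008 m and distance of each of bushing1, bushing2 from where it was at the start of the episode below 0.015 m and distance of each of bracket, stop from where it was at the start of the episode below 0.02 m); the arm keeps its last pose, push and grip.
It fails at once if the second tray is lifted or shifted by more than 12 mm (distance of second_tray_centre from where it was at the start of the episode above 0.012 m).
It fails at once if a bushing on the press is knocked about (distance of any of bushing1, bushing2 from where it was at the start of the episode above 0.025 m).
It fails at once if the rubber stop or the knee bracket is knocked about (distance of any of bracket, stop from where it was at the start of the episode above 0.04 m).
It also fails if it takes over 45 s, if anything falls off the work surface, if the arm or the gripper's body presses on something with over 40 N, if the wrist force passes 120 N, or if a joint passes its speed limit or range.

## Working session

There is one attempt and no reset: what is moved stays moved. The work goes in short steps, Python scripts to look and compute and a shell command to move; the robot and the scene stay as the last step left them, time stands still between calls to the robot, and variables do not carry over. Pictures are saved under pics/ and viewed, at most 10 in all, crops included, and the job is handed in when it is done.

```bash
mkdir -p pics; cat > h.py <<'E'
from cell import *
import numpy as np, cv2
from scipy.spatial.transform import Rotation as R
def T_cam(n):
    i=camera_info(n)
    if 'extrinsics' in i: return np.linalg.inv(np.array(i['extrinsics']))
    s=state(); T=np.eye(4); T[:3,:3]=R.from_quat(s['orientation']).as_matrix(); T[:3,3]=s['ee_pos']
    return T@np.array(i['T_tool_cam'])
def w(T,p): return (T@np.r_[p,1])[:3]
def pix(n,T,p):
    i=camera_info(n); c=(np.linalg.inv(T)@np.r_[p,1])[:3]; x,y,z=c[0],-c[1],-c[2]
    return np.array([i['fx']*x/z+i['cx'],i['fy']*y/z+i['cy']])
def ray(n,T,uv,z):
    i=camera_info(n); d=np.array([(uv[0]-i['cx'])/i['fx'],-(uv[1]-i['cy'])/i['fy'],-1]); d=T[:3,:3]@d; o=T[:3,3]
    return o+d*(z-o[2])/d[2]
E
python3 - <<'E'
from h import *
np.set_printoptions(precision=3,suppress=True)
print(camera_info('scene').keys(), grip_depth, state())
for n in ['scene','side']:
    T=T_cam(n); im=capture(n); cv2.imwrite(f'pics/{n}0.png',im[:,:,::-1])
    for q in ['top_tray_centre','second_tray_centre','bed_front','corner1','corner2','corner3','corner4','bushing1','bracket','stop']:
        print(n,q,[(round(r['p'],2),w(T,r['point']),pix(n,T,w(T,r['point'])).round()) for r in search_frame(q,n)[:4]])
E
```

```text
dict_keys(['fx', 'fy', 'cx', 'cy', 'extrinsics']) 0.0187 {'time': 0.0, 'q': array([ 1.056,  0.359,  1.511,  0.   ,  1.273, -0.115]), 'qvel': array([ 0.001, -0.   ,  0.   , -0.   , -0.002, -0.   ]), 'effort': array([  0.001, -52.763, -27.862,  -0.   ,   0.013,   0.   ]), 'ee_pos': array([0.233, 0.552, 0.196]), 'orientation': array([ 0.199,  0.98 , -0.001, -0.   ]), 'wrist_force': array([-0.615, -0.677,  0.621]), 'moment': array([-0.035, -0.01 ,  0.076]), 'grip_force': 0.0, 'grip_width': 1.0007206806416242}
scene top_tray_centre [(0.92, array([0.27 , 0.305, 0.017]), array([317., 146.])), (0.61, array([0.532, 0.28 , 0.072]), array([351., 182.]))]
scene second_tray_centre [(0.76, array([0.776, 0.363, 0.017]), array([431., 260.])), (0.5, array([ 0.634, -0.368,  0.1  ]), array([ 78., 262.])), (0.49, array([0.613, 0.228, 0.075]), array([347., 206.]))]
scene bed_front [(0.6, array([ 0.635, -0.367,  0.104]), array([ 78., 261.]))]
scene corner1 [(0.77, array([0.533, 0.277, 0.073]), array([350., 182.])), (0.66, array([0.266, 0.309, 0.021]), array([318., 144.]))]
scene corner2 [(0.77, array([0.5
[... 1246 characters left out ...]
rray([175., 173.])), (0.69, array([0.547, 0.302, 0.083]), array([249., 155.]))]
side corner2 [(0.73, array([0.282, 0.324, 0.021]), array([175., 173.])), (0.69, array([0.547, 0.302, 0.083]), array([249., 155.]))]
side corner3 [(0.73, array([0.282, 0.324, 0.021]), array([175., 173.])), (0.69, array([0.547, 0.302, 0.083]), array([249., 155.]))]
side corner4 [(0.73, array([0.282, 0.324, 0.021]), array([175., 173.])), (0.69, array([0.547, 0.302, 0.083]), array([249., 155.]))]
side bushing1 [(0.49, array([ 0.669, -0.364,  0.114]), array([342., 258.])), (0.41, array([ 0.632, -0.312,  0.113]), array([321., 247.]))]
side bracket []
side stop [(0.41, array([0.436, 0.017, 0.019]), array([228., 215.]))]
```

```bash
python3 -c "
import cv2,numpy as np
a=cv2.imread('pics/scene0.png');b=cv2.imread('pics/side0.png');cv2.imwrite('pics/both.png',cv2.resize(np.vstack([a,b]),(400,600)) if 0 else a)"
```

```text
(no output)
```

View pics/scene0.png

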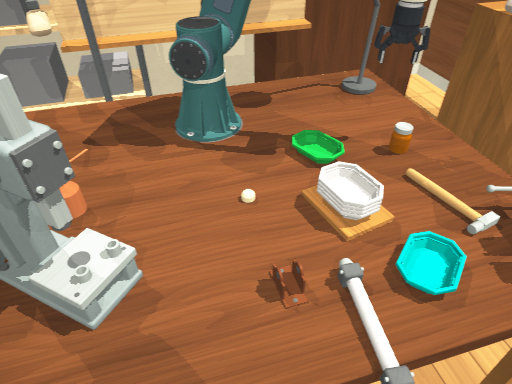

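View pics/side0.png

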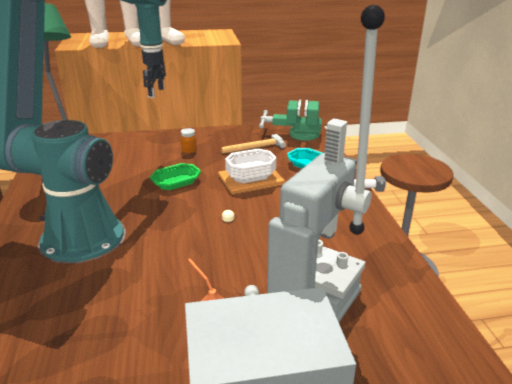

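Candidates for the tray: green tray (317,146), turquoise tray (431,260), and the white/aluminium stack on its board (350,190). The stack fits the description. I'll check it in a close crop, together with the press.

```bash
python3 - <<'E'
import cv2,numpy as np
a=cv2.imread('pics/scene0.png')
x=cv2.resize(a[155:245,295:400],None,fx=3.8,fy=3.8,interpolation=2)[:342,:399]
y=cv2.resize(a[215:335,0:160],None,fx=2.5,fy=2.5,interpolation=2)
c=np.zeros((342,800,3),np.uint8); c[:,:399]=x; c[:300,400:]=y
cv2.imwrite('pics/crop.png',c)
E
```

```text
(no output)
```

View pics/crop.png

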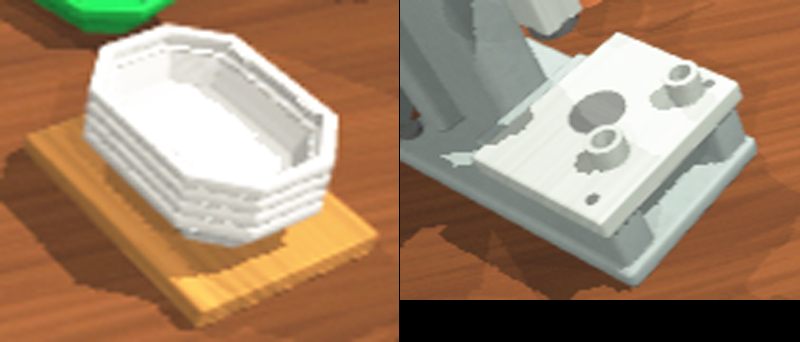

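The crop shows the aluminium stack on its board (left half) and the press bed (right half). The bed's front edge runs between about (82,308) and (136,249) in the scene picture. I'll fit both poses from these.

```bash
cat >> h.py <<'E'
from scipy.optimize import minimize
c=.0336;a,b=.085,.062
OCT=np.array([[a,b-c],[a-c,b],[c-a,b],[-a,b-c],[-a,c-b],[c-a,-b],[a-c,-b],[a,c-b]])
FL=np.array([[.0645,.03],[.053,.042],[-.053,.042],[-.0645,.03],[-.0645,-.03],[-.053,-.042],[.053,-.042],[.0645,-.03]])
def place(p,P,z):
    C,S=np.cos(p[2]),np.sin(p[2]); return np.c_[P@np.array([[C,S],[-S,C]])+p[:2],np.full(len(P),z)]
E
cat > fit.py <<'E'
from h import *
np.set_printoptions(precision=4,suppress=True)
def mask(n,box):
    im=cv2.imread(f'pics/{n}0.png'); h=cv2.cvtColor(im,cv2.COLOR_BGR2HSV); m=np.zeros(im.shape[:2],np.uint8)
    x0,x1,y0,y1=box; m[y0:y1,x0:x1]=((h[y0:y1,x0:x1,1]<60)&(h[y0:y1,x0:x1,2]>110))
    _,l,s,_=cv2.connectedComponentsWithStats(m); return (l==1+np.argmax(s[1:,4])).astype(np.uint8)
M={'scene':mask('scene',(300,395,158,235)),'side':mask('side',(215,285,140,190))}
Ts={n:T_cam(n) for n in M}
def cost(p,ns=('scene','side')):
    t=0
    for n in ns:
        P=np.r_[place(p,OCT,.09),place(p,OCT,.042),place(p,FL,.018)]
        uv=np.array([pix(n,Ts[n],q) for q in P]); k=4
        m=np.zeros((384*k,512*k),np.uint8); cv2.fillConvexPoly(m,cv2.convexHull((uv*k+k/2).round().astype(np.int32)),1)
        m=cv2.resize(m.astype(np.float32),(512,384),interpolation=cv2.INTER_AREA)
        t+=np.abs(m-M[n]).sum()/M[n].sum()
    return t
for ns in [('scene',),('side',),('scene','side')]:
    best=min((minimize(cost,[.555,.283,y],args=(ns,),method='Nelder-Mead',options=dict(initial_simplex=[[.555,.283,y],[.58,.283,y],[.555,.26,y],[.555,.283,y+.3]])) for y in np.arange(0,3.1,.5)),key=lambda r:r.fun)
    print(ns,best.x,best.fun)
B=np.array([[82,307.8],[136,249],[30,277],[87.2,228]])
W=np.array([ray('scene',Ts['scene'],u,.094) for u in B]); print(W)
f=(W[0]+W[1])/2; print('bed',f,'w',np.linalg.norm(W[0]-W[1]),'d',np.linalg.norm(W[0]-W[2]), 'into',(W[2]+W[3]-W[0]-W[1])[:2]/2/.135, 'yaw',np.arctan2(*(W[2]+W[3]-W[0]-W[1])[1::-1]))
E
python3 fit.py
```

```text
Traceback (most recent call last):
  File "fit.py", line 19, in <module>
    best=min((minimize(cost,[.555,.283,y],args=(ns,),method='Nelder-Mead',options=dict(initial_simplex=[[.555,.283,y],[.58,.283,y],[.555,.26,y],[.555,.283,y+.3]])) for y in np.arange(0,3.1,.5)),key=lambda r:r.fun)
  File "fit.py", line 19, in <genexpr>
    best=min((minimize(cost,[.555,.283,y],args=(ns,),method='Nelder-Mead',options=dict(initial_simplex=[[.555,.283,y],[.58,.283,y],[.555,.26,y],[.555,.283,y+.3]])) for y in np.arange(0,3.1,.5)),key=lambda r:r.fun)
              ~~~~~~~~^^^^^^^^^^^^^^^^^^^^^^^^^^^^^^^^^^^^^^^^^^^^^^^^^^^^^^^^^^^^^^^^^^^^^^^^^^^^^^^^^^^^^^^^^^^^^^^^^^^^^^^^^^^^^^^^^^^^^^^^^^^^^^^^^^^^^^^^^^^^^
  File "fit.py", line 13, in cost
    uv=np.array([pix(n,Ts[n],q) for q in P]); k=4
                 ~~~^^^^^^^^^^^
  File "h.py", line 11, in pix
    i=camera_info(n); c=(np.linalg.inv(T)@np.r_[p,1])[:3]; x,y,z=c[0],-c[1],-c[2]
ValueError: time passes only in moves, steps and waits
```

```bash
sed -i 's/^def T_cam/import functools\ncamera_info=functools.lru_cache(camera_info)\ndef T_cam/' h.py; python3 fit.py
```

```text
('scene',) [0.5429 0.2691 0.2242] 0.03717788117394417
('side',) [0.5471 0.2745 0.2637] 0.04240909090909091
('scene', 'side') [0.5443 0.2702 3.3649] 0.10675322118826056
[[ 0.7407 -0.3564  0.094 ]
 [ 0.627  -0.2585  0.094 ]
 [ 0.6416 -0.4561  0.094 ]
 [ 0.5348 -0.3579  0.094 ]]
bed [ 0.6839 -0.3074  0.094 ] w 0.15005227451469458 d 0.14063133841303727 into [-0.7088 -0.7376] yaw -2.3362913205074483
```

Tray pose is about (0.544, 0.270) at yaw 0.225. The bed front middle is about (0.684, -0.307), edge yaw about -0.74. I'll use corner2, which ends up on the robot's side and away from the press. Moving above it now.

```bash
python3 -m inch '[[[-0.3,0.2,-0.2,0,0,0,-0.036],[-0.3,0.4,-0.4,0,0,0,-0.072],[-0.3,0.6,-0.6,0,0,0,-0.108],[-0.3,0.8,-0.8,0,0,0,-0.144],[-0.3,1,-1,0,0,0,-0.18]]]' 60
python3 -m inch '[[[-0.3,0.2,-0.2,0,0,0,-0.036],[-0.3,0.4,-0.4,0,0,0,-0.072],[-0.3,0.6,-0.6,0,0,0,-0.108],[-0.3,0.8,-0.8,0,0,0,-0.144],[-0.3,0.98,-1,0,0,0,-0.18]]]'
python3 -m inch '[[[-0.3,0,-0.06,0,0,0,-0.045],[-0.3,0,-0.12,0,0,0,-0.09],[-0.3,0,-0.12,0,0,0,-0.14],[-0.3,0,-0.12,0,0,0,-0.19],[-0.3,0,-0.12,0,0,0,-0.19]]]'
python3 - <<'E'
from h import *
s=state(); print(s)
T=T_cam('wrist'); im=capture('wrist')[:,:,::-1].copy(); cv2.imwrite('pics/wraw0.png',im)
p=[.5443,.2702,.2242]
for z in (.09,): cv2.polylines(im,[np.array([pix('wrist',T,q) for q in place(p,OCT,z)]).round().astype(int).astype(np.int32)],True,(0,0,255),1)
cv2.imwrite('pics/w0.png',im)
E
```

```text
time: 1.6
ee_pos: [0.3544, 0.4317, 0.1965]
orientation: [0.466, 0.885, 0.0, 0.0]
wrist_force: [0.2, 0.2, -0.8]
grip_width: 0.35
grip_force: 0.0
time: 2.1
ee_pos: [0.4723, 0.3116, 0.1965]
orientation: [0.695, 0.719, 0.0, 0.0]
wrist_force: [-0.2, 0.2, 0.2]
grip_width: 0.353
grip_force: 0.0
time: 2.6
ee_pos: [0.4712, 0.2981, 0.1964]
orientation: [0.875, 0.485, 0.0, -0.0]
wrist_force: [0.5, -0.5, 0.1]
grip_width: 0.349
grip_force: 0.0
{'time': 2.6, 'q': array([4.40135916e-01, 2.98036953e-01, 1.60269578e+00, 9.90457600e-05,
       1.24076880e+00, 9.99108116e-01]), 'qvel': array([ 4.12035979e-03,  5.39015610e-04, -3.89445796e-04,  1.15774466e-03,
       -1.63286464e-03, -9.57117133e-05]), 'effort': array([-1.30990916e-01, -4.81359529e+01, -2.73255944e+01, -4.65235920e-03,
        2.87395924e-03,  1.23554215e+00]), 'ee_pos': array([0.47123595, 0.29812754, 0.19643229]), 'orientation': array([ 8.74740622e-01,  4.84591415e-01,  4.85450775e-05, -4.37548432e-05]), 'wrist_force': array([ 0.53391307, -0.51710222,  0.1122452 ]), 'moment': array([-0.04990818, -0.01766729,  0.00974779]), 'grip_force': 0.0, 'grip_width': 0.3485666853352149}
```

View pics/w0.png

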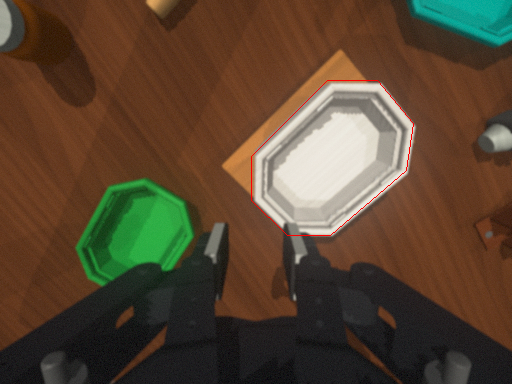

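The overlay from the fitted pose lies on the real tray rim (corners around (270,215), (412,125)) to about 1 px. The gripper is above corner2, so I'm descending and closing.

```bash
python3 -m inch '[[[-0.3,0,0,-0.25,0,0,0],[-0.3,0,0,-0.5,0,0,0],[-0.3,0,0,-0.75,0,0,0],[-0.3,0,0,-0.9,0,0,0],[-0.3,0,-0.006,-0.958,0,0,0]]]' 80
python3 - <<'E'
from h import *
s=state();print(s['ee_pos'],s['wrist_force'])
T=T_cam('wrist'); im=capture('wrist')[:,:,::-1].copy(); cv2.imwrite('pics/w1.png',im)
E
```

```text
time: 3.15
ee_pos: [0.4697, 0.297, 0.0794]
orientation: [0.873, 0.487, -0.002, -0.0]
wrist_force: [-0.9, 0.5, -0.3]
grip_width: 0.354
grip_force: 0.0
[0.46968803 0.29699682 0.07944047] [-0.92248263  0.45107188 -0.27144824]
```

View pics/w1.png

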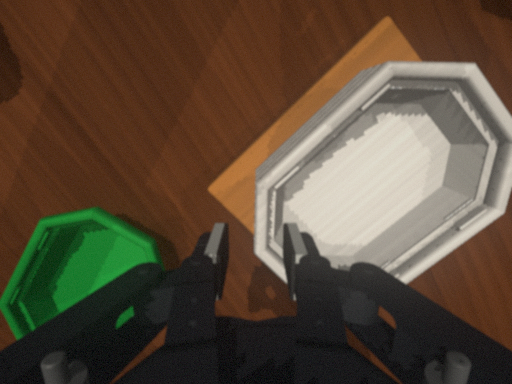

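```bash
python3 - <<'E'
from h import *
np.set_printoptions(precision=4,suppress=True)
s=state();print(s['ee_pos'],s['orientation'])
T=T_cam('wrist'); im=cv2.imread('pics/w1.png')
p=[.5443,.2702,.2242]
C2=place(p,np.array([[-.065,.042]]),.09)[0]; print(C2,pix('wrist',T,C2),pix('wrist',T,s['ee_pos']),pix('wrist',T,s['ee_pos']+[0,0,.01]))
Y=R.from_quat(s['orientation']).as_matrix()[:,1]; print(Y)
for k in (-.01,.01): print(pix('wrist',T,s['ee_pos']+k*Y))
O=np.array([pix('wrist',T,q) for q in place(p,OCT,.09)]); cv2.polylines(im,[O.round().astype(np.int32)],True,(0,0,255),1)
cv2.circle(im,tuple(pix('wrist',T,s['ee_pos']).astype(int).tolist()),2,(255,0,0),-1)
cv2.imwrite('pics/w1b.png',cv2.resize(im[50:310,200:512],None,fx=2.3,fy=2.3))
E
```

```text
[0.4698 0.2969 0.0794] [ 0.8736  0.4867 -0.0017 -0.0001]
[0.4716 0.2967 0.09  ] [255.8748 219.4195] [253.5228 214.4892] [253.4033 220.1921]
[ 0.8503 -0.5262 -0.0019]
[238.7218 214.4829]
[268.3221 214.4955]
```

View pics/w1b.png

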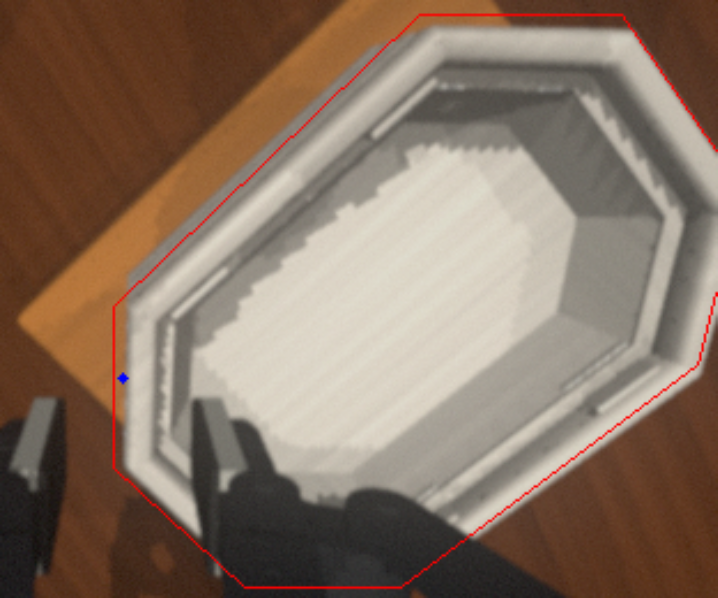

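The rim midline sits about 5 mm inward of the finger midline, at zoomed columns 145 against 125. Shifting along the closing axis and looking again.

```bash
python3 -m inch '[[[-0.3,0.028,-0.02,0.01,0,0,0],[-0.3,0.028,-0.02,0.01,0,0,0],[-0.3,0.028,-0.02,0.01,0,0,0],[-0.3,0.028,-0.02,0.01,0,0,0],[-0.3,0.028,-0.02,0.01,0,0,0]]]' 80
python3 - <<'E'
from h import *
np.set_printoptions(precision=4,suppress=True)
s=state()
T=T_cam('wrist'); im=capture('wrist')[:,:,::-1].copy(); cv2.imwrite('pics/w2raw.png',im)
print(s['ee_pos'],pix('wrist',T,s['ee_pos']))
cv2.circle(im,tuple(pix('wrist',T,s['ee_pos']).astype(int).tolist()),2,(255,0,0),-1)
cv2.imwrite('pics/w2.png',cv2.resize(im[150:310,200:360],None,fx=3.5,fy=3.5))
E
```

```text
time: 3.7
ee_pos: [0.4748, 0.2953, 0.0832]
orientation: [0.874, 0.486, 0.0, -0.0]
wrist_force: [0.3, -1.0, 0.1]
grip_width: 0.349
grip_force: 0.0
[0.4748 0.2953 0.0832] [253.5217 214.497 ]
```

View pics/w2.png

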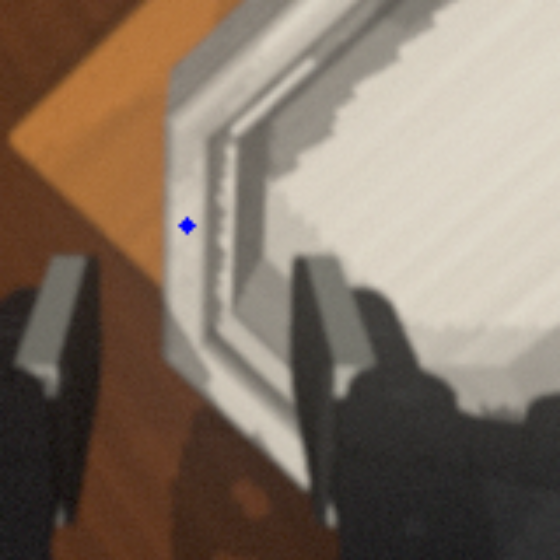

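The TCP (blue dot) is now on the middle of the rim, both across it and along the cut corner. Lowering 2 mm and gripping.

```bash
python3 -m inch '[[[-0.3,0,0,-0.018,0,0,0],[-0.3,0,0,-0.018,0,0,0],[-0.7,0,0,-0.018,0,0,0],[-1,0,0,-0.018,0,0,0],[-1,0,0,-0.018,0,0,0]]]' 80
python3 -m inch '[[[-1,0,0,0,0,0,0],[-1,0,0,0,0,0,0],[-1,0,0,0,0,0,0],[-1,0,0,0,0,0,0],[-1,0,0,0,0,0,0]]]' 80
python3 - <<'E'
from h import *
np.set_printoptions(precision=4,suppress=True)
s=state(); print(s['wrist_force'],s['moment'])
# peel motion: rotate about horizontal axis through corner 4, perpendicular to the diagonal
yaw=.2242; d=np.array([np.cos(yaw)*-.065-np.sin(yaw)*.042, np.sin(yaw)*-.065+np.cos(yaw)*.042,0]); u=d/np.linalg.norm(d)
ax=np.cross(u,[0,0,1]); p4=s['ee_pos']-2*d; p4[2]=.084
for deg in (2,4,6,8,10,12):
    r=R.from_rotvec(ax*np.radians(deg)); print(deg,(r.apply(s['ee_pos']-p4)+p4-s['ee_pos'])/.12, ax*deg/180, 155*np.sin(np.radians(deg)))
E
```

```text
time: 4.25
ee_pos: [0.4745, 0.2952, 0.0804]
orientation: [0.874, 0.486, -0.0, -0.0]
wrist_force: [-0.2, -0.5, 0.1]
grip_width: -0.001
grip_force: 0.0
time: 4.75
ee_pos: [0.4745, 0.2952, 0.0805]
orientation: [0.874, 0.486, 0.0, -0.0]
wrist_force: [-0.5, -0.2, -0.3]
grip_width: -0.001
grip_force: 0.0
[-0.4621 -0.1687 -0.3364] [-0.0093 -0.0019 -0.0143]
2 [-0.0002  0.0001  0.045 ] [ 0.0038  0.0104 -0.    ] 5.40942198888765
4 [ 0.001  -0.0004  0.09  ] [ 0.0076  0.0209 -0.    ] 10.812253430339421
6 [ 0.0038 -0.0014  0.135 ] [ 0.0114  0.0313 -0.    ] 16.201911806486287
8 [ 0.008  -0.0029  0.1798] [ 0.0152  0.0418 -0.    ] 21.571830648810142
10 [ 0.0136 -0.005   0.2244] [ 0.019   0.0522 -0.    ] 26.9154675383742
12 [ 0.0207 -0.0076  0.2688] [ 0.0228  0.0626 -0.    ] 32.2263120767527
```

The fingers shut on nothing. Looking at why.

```bash
python3 - <<'E'
from h import *
im=capture('wrist')[:,:,::-1].copy(); 
S=cv2.imread('pics/scene0.png')
n=capture('scene')[:,:,::-1].copy(); m=capture('side')[:,:,::-1].copy()
o=np.zeros((600,800,3),np.uint8); o[:300,:400]=cv2.resize(im,(400,300)); o[:300,400:]=cv2.resize(n[140:245,275:415],(400,300)); o[300:,:400]=cv2.resize(m[100:205,180:320],(400,300),interpolation=2)
o[300:,400:]=cv2.resize(im[150:300,156:356],(400,300))
cv2.imwrite('pics/w3.png',o)
T=T_cam('wrist'); print(T, state()['ee_pos'])
E
```

```text
[[ 8.49322843e-01  5.08100688e-01  1.43123719e-01  5.11879927e-01]
 [-5.27873204e-01  8.17113864e-01  2.31678255e-01  3.53079492e-01]
 [ 7.67505350e-04 -2.72320810e-01  9.62206208e-01  2.58293630e-01]
 [ 0.00000000e+00  0.00000000e+00  0.00000000e+00  1.00000000e+00]] [0.47448119 0.2951311  0.08045308]
```

View pics/w3.png

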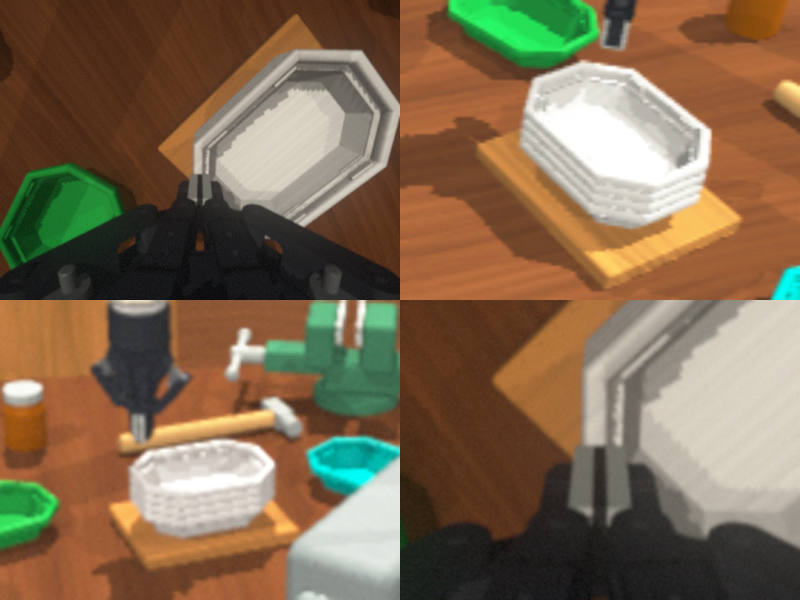

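```bash
python3 - <<'E'
from h import *
np.set_printoptions(precision=4,suppress=True)
s=state(); e=s['ee_pos']
for n in('scene','side'):
    T=T_cam(n); print(n,T[:3,3],[pix(n,T,e+[0,0,k]).round(1) for k in (0,.03,.06,.09,.12)])
i=camera_info('wrist');print(i)
print(pix('wrist',T_cam('wrist'),e))
# triangulate fingertip from scene & side
def rd(n,uv):
    T=T_cam(n); p=ray(n,T,uv,0); d=p-T[:3,3]; return T[:3,3],d/np.linalg.norm(d)
a,da=rd('scene',(350,156)); b,db=rd('side',(180+140/400*140,100+140*105/300))
A=np.c_[da,-db]; t=np.linalg.lstsq(A,b-a,rcond=None)[0]; print(a+t[0]*da,b+t[1]*db)
E
```

```text
scene [ 1.1822 -0.1605  0.6702] [array([346.5, 166.3]), array([348.2, 157.1]), array([350. , 147.4]), array([351.9, 137.4]), array([353.9, 127. ])]
side [ 0.3056 -1.2564  0.8386] [array([229.3, 158. ]), array([229.1, 150.4]), array([228.9, 142.5]), array([228.6, 134.6]), array([228.4, 126.4])]
{'fx': 281.0487009871339, 'fy': 281.0487009871339, 'cx': 255.4616484439857, 'cy': 187.97040004109232, 'T_tool_cam': array([[ 0.0008,  0.9622,  0.2723,  0.069 ],
       [ 1.    , -0.0005, -0.0011,  0.0011],
       [-0.0009,  0.2723, -0.9622, -0.1778],
       [ 0.    ,  0.    ,  0.    ,  1.    ]])}
[253.5218 214.4966]
[0.475  0.2996 0.1133] [0.4748 0.2998 0.1135]
```

In the scene and side pictures the real fingertips triangulate to z ≈ 0.113, about 33 mm above the reported TCP. So the fingers closed above the rim. I'll find the rim height by touch, with the fingers shut over it and moving in small steps.

```bash
python3 -m inch '[[[-1,0,0,-0.05,0,0,0],[-1,0,0,-0.1,0,0,0],[-1,0,0,-0.13,0,0,0],[-1,0,0,-0.13,0,0,0],[-1,0,0,-0.13,0,0,0]]]' 20 | egrep 'ee_pos|force'
python3 -m inch '[[[-1,0,0,-0.01,0,0,0],[-1,0,0,-0.02,0,0,0],[-1,0,0,-0.025,0,0,0],[-1,0,0,-0.025,0,0,0],[-1,0,0,-0.025,0,0,0]]]' | egrep 'ee_pos|force'
python3 -m inch '[[[-1,0,0,-0.01,0,0,0],[-1,0,0,-0.02,0,0,0],[-1,0,0,-0.025,0,0,0],[-1,0,0,-0.025,0,0,0],[-1,0,0,-0.025,0,0,0]]]' | egrep 'ee_pos|force'
```

```text
ee_pos: [0.4744, 0.2951, 0.0646]
wrist_force: [-0.3, 0.1, -0.6]
grip_force: 0.0
ee_pos: [0.4745, 0.2951, 0.0619]
wrist_force: [1.0, -0.1, -0.4]
grip_force: 0.0
ee_pos: [0.4745, 0.2951, 0.0588]
wrist_force: [-0.9, 0.4, 0.2]
grip_force: 0.0
```

```bash
for i in 1 2; do :; done; python3 -m inch '[[[-1,0,0,-0.01,0,0,0],[-1,0,0,-0.018,0,0,0],[-1,0,0,-0.018,0,0,0],[-1,0,0,-0.018,0,0,0],[-1,0,0,-0.018,0,0,0]]]' | egrep 'ee_pos|force'
python3 - <<'E'
from h import *
np.set_printoptions(precision=4,suppress=True)
n=capture('scene')[:,:,::-1]; m=capture('side')[:,:,::-1]; v=capture('wrist')[:,:,::-1]
cv2.imwrite('pics/sc4.png',n);cv2.imwrite('pics/si4.png',m);cv2.imwrite('pics/wr4.png',v)
o=np.zeros((600,800,3),np.uint8); o[:300,:400]=cv2.resize(n[150:210,310:390],(400,300),interpolation=2); o[:300,400:]=cv2.resize(m[125:185,210:290],(400,300),interpolation=2); o[300:,:400]=cv2.resize(v,(400,300)); o[300:,400:]=cv2.resize(v[180:255,206:306],(400,300))
e=state()['ee_pos']
for N in('scene','side'): print(pix(N,T_cam(N),e),pix(N,T_cam(N),e+[0,0,.033]))
cv2.imwrite('pics/w4.png',o)
E
```

```text
ee_pos: [0.4745, 0.2951, 0.0567]
wrist_force: [0.3, 0.1, 0.2]
grip_force: 0.0
[345.1253 173.3567] [346.9841 163.4887]
[229.4664 164.0475] [229.2315 155.6933]
```

View pics/w4.png

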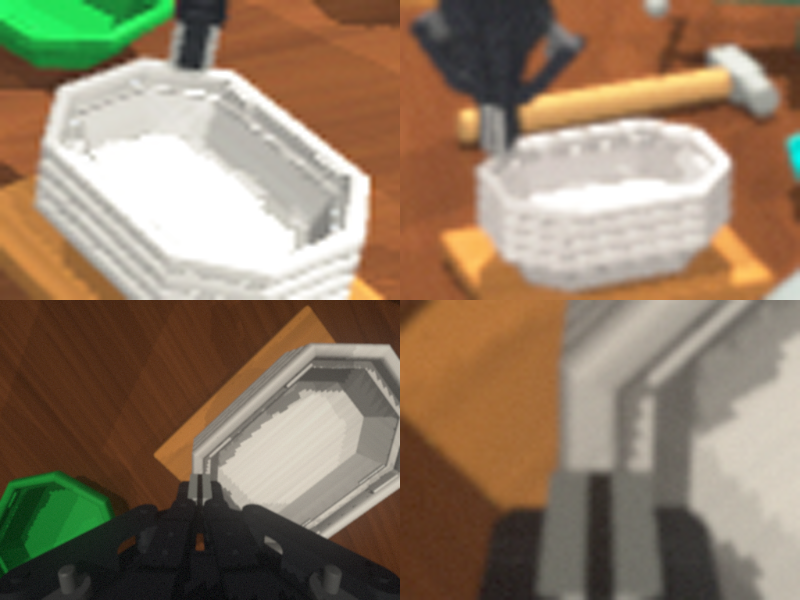

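The fingertips are now right at the rim, and the closing axis is centred on it (wrist column 256 for the fingers, 254 for the rim). A few more mm to feel it.

```bash
python3 -m inch '[[[-1,0,0,-0.01,0,0,0],[-1,0,0,-0.015,0,0,0],[-1,0,0,-0.015,0,0,0],[-1,0,0,-0.015,0,0,0],[-1,0,0,-0.015,0,0,0]]]' | egrep 'ee_pos|wrist_force'
python3 -m inch '[[[-1,0,0,-0.01,0,0,0],[-1,0,0,-0.015,0,0,0],[-1,0,0,-0.015,0,0,0],[-1,0,0,-0.015,0,0,0],[-1,0,0,-0.015,0,0,0]]]' | egrep 'ee_pos|wrist_force'
```

```text
ee_pos: [0.4745, 0.2952, 0.0551]
wrist_force: [-0.4, -0.7, 5.4]
ee_pos: [0.4746, 0.2952, 0.055]
wrist_force: [-5.5, -1.7, 20.5]
```

Rim top felt at TCP z = 0.0552. I'll raise, open, descend to 8.5 mm below it, and close.

```bash
python3 -m inch '[[[-1,0,0,0.1,0,0,0],[-1,0,0,0.2,0,0,0],[-0.3,0,0,0.2,0,0,0],[-0.3,0,0,0.2,0,0,0],[-0.3,0,0,0.2,0,0,0]]]' 80 | egrep 'ee_pos|force|width'
python3 -m inch '[[[-0.3,0,0,-0.08,0,0,0],[-0.3,0,0,-0.15,0,0,0],[-0.3,0,0,-0.22,0,0,0],[-0.3,0,0,-0.255,0,0,0],[-0.3,0,0,-0.255,0,0,0]]]' | egrep 'ee_pos|force|width'
python3 -m inch '[[[-1,0,0,0,0,0,0],[-1,0,0,0,0,0,0],[-1,0,0,0,0,0,0],[-1,0,0,0,0,0,0],[-1,0,0,0,0,0,0]]]' | egrep 'time|ee_pos|force|width'
```

```text
ee_pos: [0.4742, 0.295, 0.0766]
wrist_force: [0.4, -0.5, -1.3]
grip_width: 0.353
grip_force: 0.0
ee_pos: [0.4736, 0.2947, 0.0452]
wrist_force: [-0.8, -1.0, -0.3]
grip_width: 0.353
grip_force: 0.0
time: 9.55
ee_pos: [0.4738, 0.2953, 0.0467]
wrist_force: [-4.7, 2.2, 4.4]
grip_width: 0.072
grip_force: 78.9
```

Gripped at 79 N on the rim. The wrist images also put the tips about 35 mm short of the reported TCP, so I'm computing the peel arc with that offset.

```bash
python3 - <<'E'
from h import *
np.set_printoptions(precision=4,suppress=True)
s=state(); e=s['ee_pos']
yaw=.2242; d=np.array([np.cos(yaw)*-.065-np.sin(yaw)*.042, np.sin(yaw)*-.065+np.cos(yaw)*.042,0]); u=d/np.linalg.norm(d)
ax=np.cross(u,[0,0,1]); p4=e-2*d; p4[2]=.082
for deg in (1,2,3,4,5,6,7,8,9,10,11,12):
    r=R.from_rotvec(ax*np.radians(deg)); print(deg,(r.apply(e-p4)+p4-e)/.12, ax*deg/180, 155*np.sin(np.radians(deg)))
E
```

```text
1 [-0.0046  0.0017  0.0226] [ 0.0019  0.0052 -0.    ] 2.705122997778944
2 [-0.0089  0.0032  0.0452] [ 0.0038  0.0104 -0.    ] 5.40942198888765
3 [-0.0128  0.0047  0.0679] [ 0.0057  0.0157 -0.    ] 8.112073217656294
4 [-0.0163  0.0059  0.0907] [ 0.0076  0.0209 -0.    ] 10.812253430339421
5 [-0.0195  0.0071  0.1135] [ 0.0095  0.0261 -0.    ] 13.509140125887015
6 [-0.0222  0.0081  0.1364] [ 0.0114  0.0313 -0.    ] 16.201911806486287
7 [-0.0246  0.009   0.1594] [ 0.0133  0.0365 -0.    ] 18.88974822779786
8 [-0.0266  0.0097  0.1824] [ 0.0152  0.0418 -0.    ] 21.571830648810142
9 [-0.0283  0.0103  0.2054] [ 0.0171  0.047  -0.    ] 24.247342081235786
10 [-0.0296  0.0108  0.2284] [ 0.019   0.0522 -0.    ] 26.9154675383742
11 [-0.0304  0.0111  0.2515] [ 0.0209  0.0574 -0.    ] 29.575394283364446
12 [-0.0309  0.0113  0.2746] [ 0.0228  0.0626 -0.    ] 32.2263120767527
```

```bash
python3 -m inch '[[[-1,-0.005,0.002,0.023,0.002,0.005,0],[-1,-0.009,0.003,0.045,0.004,0.010,0],[-1,-0.013,0.005,0.068,0.006,0.016,0],[-1,-0.016,0.006,0.091,0.008,0.021,0],[-1,-0.020,0.007,0.114,0.010,0.026,0]]]'
```

```text
time: 10.05
ee_pos: [0.4718, 0.2961, 0.0603]
orientation: [0.873, 0.485, -0.029, -0.035]
wrist_force: [-3.7, 2.2, -2.3]
grip_width: 0.071
grip_force: 78.5
```

```bash
python3 -m inch '[[[-1,-0.003,0.001,0.023,0.002,0.005,0],[-1,-0.005,0.002,0.046,0.004,0.010,0],[-1,-0.007,0.003,0.069,0.006,0.016,0],[-1,-0.009,0.003,0.092,0.008,0.021,0],[-1,-0.010,0.004,0.115,0.0095,0.026,0]]]'
python3 -m inch '[[[-1,0,0,0,0,0,0],[-1,0,0,0,0,0,0],[-1,0,0,0,0,0,0],[-1,0,0,0,0,0,0],[-1,0,0,0,0,0,0]]]'
python3 - <<'E'
from h import *
s=state(); print(s['wrist_force'],s['moment'])
n=capture('scene')[:,:,::-1]; m=capture('side')[:,:,::-1]
o=np.zeros((300,800,3),np.uint8); o[:,:400]=cv2.resize(n[140:230,290:410],(400,300),interpolation=2); o[:,400:]=cv2.resize(m[110:200,195:315],(400,300),interpolation=2)
cv2.imwrite('pics/p5.png',o)
E
```

```text
time: 10.55
ee_pos: [0.4722, 0.2964, 0.0745]
orientation: [0.871, 0.484, -0.056, -0.066]
wrist_force: [0.2, 0.2, -0.1]
grip_width: 0.074
grip_force: 78.8
time: 11.05
ee_pos: [0.4708, 0.2964, 0.0739]
orientation: [0.871, 0.484, -0.057, -0.066]
wrist_force: [-0.3, 0.4, 0.0]
grip_width: 0.071
grip_force: 78.9
[-0.3010626   0.41932514  0.01932808] [-0.04829838 -0.3231981   0.04912635]
```

View pics/p5.png

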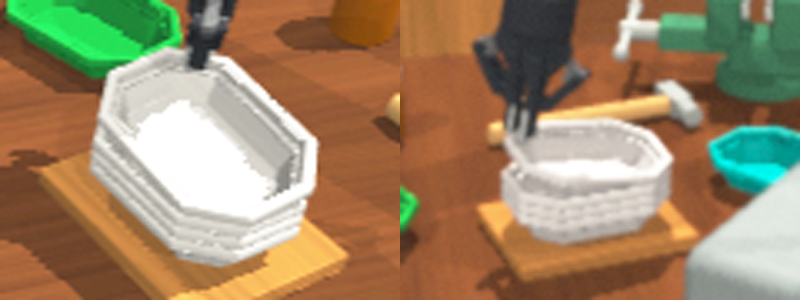

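The top tray's gripped corner is up with the far corner still seated, and the tray below has not moved. Lifting clear now.

```bash
python3 -m inch '[[[-1,0,0,0.06,0,0,0],[-1,0,0,0.15,0,0,0],[-1,0,0,0.35,0,0,0],[-1,0,0,0.6,0,0,0],[-1,0,0,0.9,0,0,0]]]'
python3 -m inch '[[[-1,0,0,0.2,-0.005,-0.013,0],[-1,0,0,0.3,-0.01,-0.026,0],[-1,0,0,0.3,-0.015,-0.039,0],[-1,0,0,0.3,-0.0195,-0.052,0],[-1,0,0,0.3,-0.0195,-0.052,0]]]'
python3 - <<'E'
from h import *
s=state(); print(s['wrist_force'],s['moment'],s['q'])
for n in('scene','side','wrist'):
    T=T_cam(n); cv2.imwrite(f'pics/{n}6.png',capture(n)[:,:,::-1])
    for q in('top_tray_centre','second_tray_centre'):
        for r in silhouettes(q,n): 
            ys,xs=np.nonzero(r['mask']); print(n,q,round(r['p'],2),len(xs),xs.min(),xs.max(),ys.min(),ys.max())
        print([(round(r['p'],2),w(T,r['point']).round(3)) for r in search_frame(q,n)])
E
```

```text
time: 11.65
ee_pos: [0.4697, 0.2961, 0.183]
orientation: [0.871, 0.484, -0.058, -0.067]
wrist_force: [-0.8, 0.6, -1.1]
grip_width: 0.071
grip_force: 78.7
time: 12.15
ee_pos: [0.4686, 0.2966, 0.218]
orientation: [0.874, 0.486, -0.0, 0.0]
wrist_force: [0.7, -0.6, -1.9]
grip_width: 0.069
grip_force: 78.7
[ 0.68277467 -0.58509784 -1.93318505] [0.02688169 0.12559765 0.03568881] [ 4.40057466e-01  2.74616787e-01  1.57988342e+00 -3.85733146e-04
  1.28784085e+00  9.95273964e-01]
scene top_tray_centre 0.76 2465 325 400 101 149
scene top_tray_centre 0.75 1240 292 343 130 163
[(0.84, array([0.533, 0.281, 0.244]))]
scene second_tray_centre 0.94 2050 316 381 165 210
scene second_tray_centre 0.74 3355 395 465 230 294
scene second_tray_centre 0.4 101 242 253 190 201
[(0.87, array([0.776, 0.365, 0.013]))]
side top_tray_centre 0.95 942 150 200 163 189
side top_tray_centre 0.78 872 226 275 104 127
[(0.91, array([0.548, 0.295, 0.25 ])), (0.72, array([0.28 , 0.322, 0.025]))]
side second_tray_centre 0.9 440 288 321 148 167
side second_tray_centre 0.68 801 227 276 152 172
[(0.9, array([0.771, 0.396, 0.026])), (0.72, array([0.549, 0.302, 0.072]))]
wrist top_tray_centre 0.81 47648 248 511 49 322
wrist top_tray_centre 0.81 8651 84 196 172 284
[(0.68, array([0.564, 0.275, 0.236])), (0.6, array([0.277, 0.304, 0.011]))]
wrist second_tray_centre 0.98 3874 254 363 84 188
wrist second_tray_centre 0.76 4301 394 511 0 49
[(0.91, array([0.776, 0.309, 0.014])), (0.84, array([0.546, 0.31 , 0.072]))]
```

The tray came off level and weighs about 1.5 N on the wrist. Carrying it to the press.

```bash
python3 -m inch '[[[-1,0.06,-0.10,0,0,0,-0.008],[-1,0.15,-0.27,0,0,0,-0.022],[-1,0.26,-0.48,0,0,0,-0.038],[-1,0.39,-0.72,0,0,0,-0.057],[-1,0.53,-0.97,0,0,0,-0.077]]]' | egrep 'time|ee_pos|wrist|width'
python3 -m inch '[[[-1,0.11,-0.20,0,0,0,-0.016],[-1,0.22,-0.40,0,0,0,-0.032],[-1,0.32,-0.60,0,0,0,-0.047],[-1,0.43,-0.80,0,0,0,-0.062],[-1,0.53,-0.97,0,0,0,-0.077]]]' | egrep 'time|ee_pos|wrist|width'
python3 -m inch '[[[-1,0.11,-0.20,0,0,0,-0.016],[-1,0.22,-0.40,0,0,0,-0.032],[-1,0.32,-0.60,0,0,0,-0.047],[-1,0.43,-0.80,0,0,0,-0.062],[-1,0.53,-0.97,0,0,0,-0.077]]]' | egrep 'time|ee_pos|wrist|width'
python3 -m inch '[[[-1,0.15,-0.27,-0.1,0,0,-0.022],[-1,0.26,-0.48,-0.2,0,0,-0.038],[-1,0.39,-0.72,-0.3,0,0,-0.057],[-1,0.48,-0.9,-0.3,0,0,-0.07],[-1,0.53,-0.97,-0.3,0,0,-0.077]]]' 
python3 -m inch '[[[-1,0,0,0,0,0,0],[-1,0,0,0,0,0,0],[-1,0,0,0,0,0,0],[-1,0,0,0,0,0,0],[-1,0,0,0,0,0,0]]]'
cat > fit6.py <<'E'
from h import *
import sys
np.set_printoptions(precision=4,suppress=True)
k=sys.argv[1]; s=state(); e=s['ee_pos']; c0=e+[.0197,-.0748,.0253]
ns=['scene','side']; M={}; Ts={n:T_cam(n) for n in ns}
for n in ns:
    im=capture(n); cv2.imwrite(f'pics/{n}{k}.png',im[:,:,::-1])
    L=silhouettes('top_tray_centre',n); g=pix(n,Ts[n],c0)
    L=[r['mask'] for r in L]; d=[np.hypot(*(np.array([np.nonzero(m)[1].mean(),np.nonzero(m)[0].mean()])-g)) for m in L]
    print(n,d,g); 
    if d and min(d)<25: M[n]=L[int(np.argmin(d))].astype(float)
def pts(p,x):
    r=R.from_euler('xyz',x[3:]); return np.array([r.apply(np.r_[q,h])+x[:3] for P,h in((OCT,.018),(OCT,.006),(FL,-.018)) for q in P])
def cost(x):
    t=0
    for n in M:
        uv=np.array([pix(n,Ts[n],q) for q in pts(0,x)]);q=4
        m=np.zeros((384*q,512*q),np.uint8); cv2.fillConvexPoly(m,cv2.convexHull((uv*q+q/2).round().astype(np.int32)),1)
        m=cv2.resize(m.astype(np.float32),(512,384),interpolation=cv2.INTER_AREA); t+=np.abs(m-M[n]).sum()/M[n].sum()
    return t
x0=np.r_[c0,0,0,-.74]; S=np.vstack([x0]+[x0+np.eye(6)[i]*[.015,.015,.015,.15,.15,.15][i] for i in range(6)])
b=minimize(cost,x0,method='Nelder-Mead',options=dict(initial_simplex=S,maxiter=600,xatol=1e-4,fatol=1e-4))
print('expected',x0,cost(x0)); print('fit',b.x,b.fun, 'moment',s['moment'],s['wrist_force'])
Z=R.from_euler('xyz',b.x[3:]).as_matrix(); print('tilt deg',np.degrees(np.arccos(Z[2,2])))
E
python3 fit6.py 7
```

```text
time: 13.4
ee_pos: [0.5352, 0.1783, 0.2181]
wrist_force: [0.4, 0.1, -1.4]
grip_width: 0.073
time: 13.9
ee_pos: [0.5988, 0.0611, 0.218]
wrist_force: [-0.2, -0.2, -1.6]
grip_width: 0.073
time: 14.4
ee_pos: [0.6621, -0.0554, 0.2179]
wrist_force: [0.4, -0.7, -1.6]
grip_width: 0.072
time: 14.9
ee_pos: [0.7254, -0.1728, 0.1809]
orientation: [1.0, 0.021, -0.0, 0.0]
wrist_force: [0.2, -0.4, -1.9]
grip_width: 0.075
grip_force: 78.7
time: 15.4
ee_pos: [0.7251, -0.1682, 0.1824]
orientation: [1.0, 0.024, 0.0, -0.0]
wrist_force: [-0.5, 0.4, -1.1]
grip_width: 0.071
grip_force: 78.7
scene [np.float64(6.672278664098352), np.float64(212.45880021614786)] [133.813  253.2148]
side [np.float64(20.42439175786078)] [358.1852 196.6974]
expected [ 0.7448 -0.243   0.2077  0.      0.     -0.74  ] 2.1638280135030348
fit [ 0.7633 -0.2449  0.2161 -0.4961 -0.0906 -0.4421] 1.7134021486688837 moment [0.1215 0.0284 0.029 ] [-0.4529  0.442  -1.1028]
tilt deg 28.856024104131134
```

```bash
cat > fit7.py <<'E'
from h import *
import sys
np.set_printoptions(precision=4,suppress=True)
k=sys.argv[1]; s=state(); e=s['ee_pos']; c0=e+[.0197,-.0748,.0253]
ns=['scene','wrist']; M={}; Ts={n:T_cam(n) for n in ns}
for n in ns:
    im=capture(n); cv2.imwrite(f'pics/{n}{k}.png',im[:,:,::-1])
    L=[r['mask'] for r in silhouettes('top_tray_centre',n)]; g=pix(n,Ts[n],c0)
    d=[np.hypot(*(np.array([np.nonzero(m)[1].mean(),np.nonzero(m)[0].mean()])-g)) for m in L]
    print(n,d); M[n]=L[int(np.argmin(d))].astype(float)
Wt=np.ones((384,512)); Wt[200:]=0
def hull(n,x):
    r=R.from_euler('xyz',x[3:]); P=[(OCT,.018),(OCT,.006),(FL,-.018)] if n=='scene' else [(OCT,.018),(OCT,.006)]
    uv=np.array([pix(n,Ts[n],r.apply(np.r_[q,h])+x[:3]) for Q,h in P for q in Q]);q=4
    m=np.zeros((384*q,512*q),np.uint8); cv2.fillConvexPoly(m,cv2.convexHull((uv*q+q/2).round().astype(np.int32)),1)
    return cv2.resize(m.astype(np.float32),(512,384),interpolation=cv2.INTER_AREA)
def c1(n,x):
    W=Wt if n=='wrist' else 1; return (W*np.abs(hull(n,x)-M[n])).sum()/(W*M[n]).sum()
cost=lambda x:sum(c1(n,x) for n in ns)
x0=np.r_[c0,0,0,-.74]
for sgn in (1,-1):
    S=np.vstack([x0]+[x0+sgn*np.eye(6)[i]*[.01,.01,.01,.1,.1,.1][i] for i in range(6)])
    b=minimize(cost,x0,method='Nelder-Mead',options=dict(initial_simplex=S,maxiter=800,xatol=1e-4,fatol=1e-4))
    Z=R.from_euler('xyz',b.x[3:]).as_matrix(); print('fit',b.x,[c1(n,b.x) for n in ns],'tilt deg',np.degrees(np.arccos(Z[2,2])))
print('expected',x0,[c1(n,x0) for n in ns],s['moment'])
E
python3 fit7.py 8
```

```text
scene [np.float64(6.526016489739162), np.float64(212.98539401556295), np.float64(99.37755887159936)]
wrist [np.float64(33.27327777651017)]
fit [ 0.7443 -0.2432  0.2065  0.0567 -0.0446 -0.7228] [np.float64(0.09675071658903618), np.float64(0.007746839466063988)] tilt deg 4.13269394458849
fit [ 0.7444 -0.2439  0.2061  0.0418 -0.0635 -0.7167] [np.float64(0.0954854890720172), np.float64(0.009916395931916096)] tilt deg 4.355760637526574
expected [ 0.745  -0.2436  0.2074  0.      0.     -0.74  ] [np.float64(0.13535695091365102), np.float64(0.026200208348047177)] [0.0904 0.0271 0.0065]
```

The fit matches the expected pose to about 1 mm and shows roughly 4° of droop. I'll correct part of that, then lower in front of the bed.

```bash
python3 -m inch '[[[-1,0,0,-0.12,-0.003,0.003,0],[-1,-0.01,0,-0.28,-0.006,0.006,0],[-1,-0.02,0,-0.46,-0.009,0.009,0],[-1,-0.025,0,-0.62,-0.011,0.011,0],[-1,-0.025,0,-0.75,-0.011,0.011,0]]]'
python3 -m inch '[[[-1,0,0,-0.13,0,0,0],[-1,0,0,-0.26,0,0,0],[-1,0,0,-0.37,0,0,0],[-1,0,0,-0.46,0,0,0],[-1,0,0,-0.51,0,0,0]]]'
python3 -m inch '[[[-1,0,0,0,0,0,0],[-1,0,0,0,0,0,0],[-1,0,0,0,0,0,0],[-1,0,0,0,0,0,0],[-1,0,0,0,0,0,0]]]'
python3 fit7.py 9
python3 - <<'E'
from h import *
for n in ('scene','side'):
    T=T_cam(n); capture(n)
    for q in('second_tray_centre','bed_front','bushing1','bracket','stop'): print(n,q,[(round(r['p'],2),w(T,r['point']).round(3)) for r in search_frame(q,n)[:3]])
E
```

```text
time: 16.3
ee_pos: [0.7211, -0.1683, 0.0886]
orientation: [0.999, 0.023, -0.019, 0.016]
wrist_force: [0.6, -0.2, -1.8]
grip_width: 0.077
grip_force: 78.7
time: 16.8
ee_pos: [0.7218, -0.1692, 0.0295]
orientation: [0.999, 0.023, -0.018, 0.017]
wrist_force: [0.1, 0.6, -1.5]
grip_width: 0.073
grip_force: 78.7
time: 17.3
ee_pos: [0.7226, -0.1693, 0.0314]
orientation: [0.999, 0.023, -0.017, 0.017]
wrist_force: [0.6, 0.2, -1.0]
grip_width: 0.074
grip_force: 78.7
scene [np.float64(230.33544465794787), np.float64(5.919541042414843)]
wrist [np.float64(32.966264013627956)]
fit [ 0.7425 -0.2431  0.0562  0.0081 -0.0646 -0.7179] [np.float64(0.11830900243309002), np.float64(0.008525233809775896)] tilt deg 3.7285056538387646
fit [ 0.7432 -0.2441  0.0551  0.008  -0.0946 -0.7162] [np.float64(0.1165947799159478), np.float64(0.008287012528674784)] tilt deg 5.4408305083768145
expected [ 0.7423 -0.2441  0.0567  0.      0.     -0.74  ] [np.float64(0.13657100199071), np.float64(0.015923328039527087)] [ 0.1388 -0.0404  0.0555]
scene second_tray_centre [(0.81, array([0.775, 0.359, 0.015])), (0.63, array([0.535, 0.28 , 0.061])), (0.41, array([ 0.634, -0.297,  0.109]))]
scene bed_front [(0.8, array([ 0.634, -0.368,  0.112]))]
scene bushing1 [(0.61, array([ 0.638, -0.3  ,  0.113])), (0.58, array([ 0.678, -0.359,  0.112]))]
scene bracket [(0.78, array([0.749, 0.039, 0.005])), (0.72, array([ 0.743, -0.256,  0.045]))]
scene stop [(0.63, array([0.441, 0.024, 0.023]))]
side second_tray_centre [(0.91, array([0.77 , 0.394, 0.027])), (0.76, array([0.551, 0.3  , 0.071]))]
side bed_front [(0.61, array([ 0.604, -0.478,  0.336])), (0.57, array([ 0.757, -0.233,  0.053]))]
side bushing1 [(0.49, array([ 0.67 , -0.366,  0.113])), (0.46, array([ 0.636, -0.313,  0.112]))]
side bracket []
side stop []
```

Position is on target: 25 mm in front of the edge, rim about 20 mm below the bed's top, and the other things have not moved. A small tilt correction, let it settle, then hand in.

```bash
python3 -m inch '[[[-1,0,0,0,0,0.005,0],[-1,0,0,0,0,0.0095,0],[-1,0,0,0,0,0.0095,0],[-1,0,0,0,0,0.0095,0],[-1,0,0,0,0,0.0095,0]]]'
python3 -m inch '[[[-1,0,0,0,0,0.0,0],[-1,0,0,0,0,0,0],[-1,0,0,0,0,0,0],[-1,0,0,0,0,0,0],[-1,0,0,0,0,0,0]]]' && python3 -c "
from cell import close_job
print(close_job())"
```

```text
time: 18.6
ee_pos: [0.7222, -0.1691, 0.0307]
orientation: [0.999, 0.023, -0.033, 0.016]
wrist_force: [-0.0, 1.0, -1.3]
grip_width: 0.068
grip_force: 78.7
time: 19.1
ee_pos: [0.7223, -0.1691, 0.0308]
orientation: [0.999, 0.023, -0.033, 0.016]
wrist_force: [0.5, -0.1, -2.2]
grip_width: 0.075
grip_force: 78.7
the job is handed in; nothing more can be done
None
```

I peeled the top tray off from corner2 and handed the job in at 19 s, still holding it about 25 mm in front of the press bed with its rim about 20 mm below the bed's top; no verdict came back, and its tilt (last fitted at 4–5° against the 8° limit, then nudged) is the least certain figure.

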